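Set a sprung jig jaw on its stop pin and slide the blank in

ROBOT

A 6-joint arm with a two-finger parallel gripper is mounted at the origin on a cart in front of the work surface, level with it; the furniture and walls round the work are solid. World frame = base frame: x ahead of the robot, y to its left, z up, the work surface at z = 0. Lengths are in m, angles in rad, forces in N, time in s.
With the tool pointing down it reaches from about 0.425 to 0.95 m from the base axis. Payload 3.5 kg.
Tool frame: the origin (TCP) lies at the very end of the fingers, on their centre line; the grasp point (between the pads) lies 19 mm behind it; z points along the fingers, y is the line along which they close (so a half turn about z gives the same grasp; the last joint's range is limited). The gripper opens to 85 mm and grips with 20 to 120 N. Pads are 22 mm wide; open, the fingers measure 114 mm over their backs; the gripper's body (76 mm by 85 mm) begins 54 mm behind the grasp point. The pads swing forward as they close: fully open they stand 13 mm farther back than shut.
Start: joints at [-1.478, 0.286, 1.577, -0, 1.279, -0.15], TCP at [0.162, -0.655, 0.231] pointing down, gripper open.
Joint ranges: [-2.77, 2.77], [-0.9, 2.22], [0.21, 2.48], [-1.53, 4.67], [0.24, 2.81], [-2.84, 2.84]. Speed limits (rad/s): [2.79, 2.79, 3.14, 3.14, 3.14, 3.14].

INTERFACE

Orientations are given as a unit quaternion [x, y, z, w].
In Python, from plant import ctrl gives the robot as it stands.
- The arm moves only by the tool carry_out, never from a script. Its argument "deltas" is one flat list of numbers, 6 for each row, row after row: the shift along the tool's x, y, z in m, then the turn, a rotation vector about the tool's x, y, z in rad. A call has 1 to 5 rows; each row is the pose to reach, as a shift and turn from the pose commanded when the call began, along the tool's axes at that moment; what a row does not reach only later rows make up. A row lasts 1/8 s, in which the tool goes at most 62.5 mm and 10.7 degrees, less where a joint would pass 70% of its speed; a pose out of reach is approached as far as the arm can. A call with a gripper value outside its range is refused whole. "grip" is the opening in per cent of the stroke, from 0 (shut) to 100 (fully open), set as the call begins (left out, the last holds). The fingers move at their own pace and stop on an object; "grip_force" is the grip in N (left out, the last holds). Time passes only in rows, so rows that repeat a pose let the fingers close. It gives the time, the measured TCP pose, the force, the opening and the grip force at its end, in the units of the state.
- ctrl.get_state(): the state, without advancing time (a new reading comes with each control period).
- ctrl.read_camera(name): name is "scene" or "side" or "wrist"; returns (picture, depth): 420x560x3 uint8, red, green, blue; 420x560 float32, m along the optical axis (not along the pixel's ray), 0 where there is no reading.
- ctrl.camera_model(name): a dict with "intrinsics" (3x3 intrinsics, pixels), "k1" (the pictures are not rectified: a ray, as slopes to the right and down, at radius r is drawn at 1 + k1 r^2 times it, then the intrinsics apply), "extrinsics" (4x4, takes a point from world to camera coordinates); the wrist camera has in their place "hand_eye" (4x4, takes a point from camera to tool coordinates, whose origin is the TCP and whose axes are the flange's). Camera axes: x right, y down, z forward; pixel columns grow to the right and rows downward; lengths in m; the calibration is good to about 2 mm. A picture is of the moment at which its call begins: read the wrist's pose just before it. camera_model takes no time and is no camera call.
- ctrl.sign_off(): hands the job in; it is judged then, once.
Trained networks look in the newest picture that a camera, given by its name, has taken for a name from the list of things; names that differ only in an ending like _2 or _b are one class to them, and where a whole thing is asked for, a point or a joint stands for the part that bears it (a point fixed in the world has none). Each returns a list of dicts, best first, with "score" (0 to 1); they miss things now and then, are a little off and sometimes report something else, mostly with a low value. They report only what shows in the picture. A call takes as long as a camera call.
- ctrl.find_in(camera, query): "uv" ([column, row] in pixels, amid what is visible of it).
The state is a dict: "time": time; "qpos": joint angles; "dq": joint speeds; "joint_efforts": joint torques, N m; "eef_pos": TCP position; "tcp_rot": TCP orientation; "contact_force": force on the tool from outside, world axes, zero at the start; "wrist_torque": the same for the moment, N m; "opening": opening from 0.0 (shut) to 1.0 (fully open); "finger_force": force on a finger pad.
Only numpy, scipy, OpenCV 4.12 (cv2) and the standard library are available. Lean on these libraries where they do the work, as an engineer would, in place of code of your own. Each camera call takes 0.05 s, during which the arm holds its last target. There are 200 camera calls.

TASK

Open the jaw of the wooden holding jig: push its sprung slide, which has an upright lug for it, nearly to the end of its travel, then let it come back until the stop pin that has popped up through its window holds it half open. Then, without lifting it, push the loose wooden blank along the jig's fence into the open jaw until its end is fully home against the back stop. Only push with the fingertips and pick nothing up, leave the tools and odds and ends round the jig where they are, and finish clear of everything with the jaw still held by its pin.

Things in the scene. Friction and masses are not known exactly. Their poses are not given: they have to be found in the camera images.
- jig: Wooden holding jig fixed to the bench. Origin: bench level, inner corner of its pocket; x points into the pocket (to the robot's right at yaw -90 deg, about which it varies), y from fence to jaw (away from the robot). Heights in these notes are above the bench. Plywood board 18 mm thick: x -250 to 18 mm for y -30 to 100, x -115 to 18 for y 100 to 208. Low rails (31 mm high) and an end block (45 mm high, y 191 to 206) bound the slide.
- fence (a point): Point on the top edge of the fence's face, 43 mm high, at jig x = -100, y = 0 mm. The fence is a wooden rail 22 mm thick along the jig's x, from x = -215 to 15 mm; its face looks to +y.
- back_stop (a point): Point on the top edge of the back stop's face, 43 mm high, at jig x = 0, y = 40 mm. The stop is a wooden bar along the jig's y, from y = 0 to 84 mm; its face looks to -x, across the end of the pocket.
- jaw (a joint): Travel (m) of the steel jaw slide along the jig's +y: 0 = closed (sprung home), 0.036 = held half open by the stop pin, 0.060 = end of travel. Its spring pushes it back to 0 with about 4 N at 0 and 10.5 N at 0.060. Let go short of 0.037 it returns home; let go from beyond 0.040 it comes back only to 0.036 and rests against the pin. Top of its plate: 27 mm high.
- jaw_board (a point): Middle of the face of the dark wooden jaw board on the slide's -y edge, 33 mm high, at jig x = -55 mm, y = 22 mm plus the joint value. It spans x -98 to -12 mm plus a bevelled lead-in out to x = -119, is 16 mm thick, 19 to 46 mm high, and looks at the fence: the pocket between them is 22 mm wide when closed, 58 mm with the slide held by the pin.
- lug_face (a point): Centre of the face to push on the slide's dark wooden upright lug; it looks to the jig's -y and is pushed to +y. Lug 40 mm wide (along x), 20 mm thick, from 27 to 63 mm high; this point is 45 mm high, at jig x = -75 mm, y = 108 mm plus the joint value. 70 mm are free between lug and jaw board.
- stop_pin (a joint): Rise (m) of the steel stop pin (11 mm thick, at jig x = -26.5, y = 116.5 mm), sprung upwards with about 2 N: 0 = held down under the slide's plate, 0.016 = up through the slide's window, standing 8 mm above the plate. Pressing it down would free the slide.
- blank: Loose planed light-wood block, 95 x 50 x 30 mm (x, y, z), about 0.12 kg, with a dark pilot hole and pencil cross on top. Origin: centre of its underside. It lies on the jig's board in front of the pocket, x roughly along the jig's x, slightly askew and 3 to 33 mm off the fence. Fully home its origin is at jig x = -47.5 mm, y = 25 to 33 mm.
- offcut: Bystander: wooden offcut, 79 x 53 x 25 mm, on the bench in the inner corner of the jig's L-shaped board. Origin at the centre of its underside.
- screwdriver: Bystander: screwdriver with blue handle, about 100 x 156 x 30 mm overall, lying to the right of the jig.
- tape_roll: Bystander: roll of tape, 104 mm across, 25 mm high, lying left of the jig.
- glue_tube: Bystander: yellow glue tube, about 106 x 146 x 34 mm overall, lying at the right front of the bench.
- tin: Bystander: tin, 75 mm across, 58 mm high, standing to the right of the jig near the front of the bench.

How it is judged:
On the way, in this order (a step that is already met when the one before it is completed fails the run):
1. the slide has been pushed well past the stop pin (value of joint jaw above 0.045 m), for 0.05 s.
2. the slide is let go and has come back to rest on the raised stop pin, half open (value of joint jaw between 0.033 and 0.039 m and value of joint stop_pin above 0.012 m and velocity of joint jaw between -0.005 and 0.005 m/s and contact force between the fingers and anything else below 0.5 N), for 0.2 s.
At the end, for the whole second after the job is handed in: The jaw slide rests half open on the raised stop pin (joint 33 to 39 mm, pin up more than 12 mm), and the blank lies flat on the jig's board between fence and jaw, within 0.1 rad of the fence's direction, its end within 4 mm of the back stop, at rest (value of joint jaw between 0.033 and 0.039 m and value of joint stop_pin above 0.012 m and x of blank in the frame of jig above -0.0515 m and y of blank in the frame of jig between 0.02 and 0.038 m and angle between the x axis of blank and the x axis of jig, either way round below 0.1 rad and z of blank in the frame of jig below 0.022 m and linear speed of blank below 0.01 m/s); the robot touches nothing.
It fails at once if the blank is lifted off the board or tipped (height (world z) of blank above 0.03 m or angle between blank's own z axis and vertical above 0.2 rad).
It fails at once if a bystander (offcut, screwdriver, tape roll, glue tube or tin) is shoved more than 20 mm or lifted (distance of any of offcut, screwdriver, tape_roll, glue_tube, tin from where it was at the start of the episode above 0.02 m).
It also fails if it takes over 53 s, if anything falls off the work surface, if the arm or the gripper's body presses on something with over 40 N, if the wrist force passes 120 N, or if a joint passes its speed limit or range.

## Working session

There is one attempt and no reset: what is moved stays moved. The work goes in short steps, Python scripts to look and compute and a tool call to move; the robot and the scene stay as the last step left them, time stands still between calls to the robot, and variables do not carry over. Pictures are saved under pics/ and viewed, at most 10 in all, crops included, and the job is handed in when it is done.

Besides the shell and the picture viewer there is one more tool, called after "Emit:" as name(argument=value, ...) on one line, values as JSON. carry_out: Moves the arm, as the interface text tells. Its arguments: {"type":"object","properties":{"deltas":{"type":"array"},"grip":{"type":"number"},"grip_force":{"type":"number"}},"required":["deltas"]}

```bash
mkdir -p pics; ls
cat > h.py <<'E'
import numpy as np, cv2
from plant import ctrl
from scipy.spatial.transform import Rotation as R
def cam(name):
    st=ctrl.get_state(); p,d=ctrl.read_camera(name); m=ctrl.camera_model(name)
    if name=="wrist":
        T=np.eye(4);T[:3,:3]=R.from_quat(st['tcp_rot']).as_matrix();T[:3,3]=st['eef_pos']
        C=T@np.array(m['hand_eye'])
    else: C=np.linalg.inv(np.array(m['extrinsics']))
    return p,d,C,np.array(m['intrinsics']),m['k1']
def rays(uv,K,k1):
    uv=np.asarray(uv,float).reshape(-1,1,2)
    return cv2.undistortPoints(uv,K,np.array([k1,0,0,0,0.])).reshape(-1,2)
def onz(uv,C,K,k1,z):
    r=rays(uv,K,k1); r=np.c_[r,np.ones(len(r))]@C[:3,:3].T
    return C[:3,3]+r*((z-C[2,3])/r[:,2])[:,None]
def bydepth(uv,d,C,K,k1):
    r=rays(uv,K,k1); uv=np.asarray(uv).reshape(-1,2).astype(int)
    z=d[uv[:,1],uv[:,0]]; return (np.c_[r,np.ones(len(r))]*z[:,None])@C[:3,:3].T+C[:3,3]
E
python3 - <<'E'
from h import *
print(ctrl.get_state())
for n in ["scene","wrist"]:
    p,d,C,K,k1=cam(n); cv2.imwrite(f"pics/{n}0.png",p[:,:,::-1]); np.savez(f"pics/{n}0.npz",p=p,d=d,C=C,K=K,k1=k1)
    print(n,C.round(3),K,k1)
    for q in ["fence","back_stop","jaw_board","lug_face","blank","stop_pin"] if n=="scene" else ["jaw_board","lug_face","blank"]:
        f=ctrl.find_in(n,q)[:2]
        for a in f: print(q,round(a['score'],2),np.round(a['uv']),bydepth([a['uv']],d,C,K,k1).round(4))
E
```

```text
pics
{'time': 0.0, 'qpos': array([-1.47796234e+00,  2.87179924e-01,  1.57818358e+00, -2.34390723e-06,
        1.27859439e+00, -1.49986141e-01]), 'dq': array([ 9.30351661e-05, -2.87803232e-03, -5.38696384e-04, -3.34456139e-06,
       -1.77819372e-03, -2.02738944e-03]), 'joint_efforts': array([ 3.39905655e-04, -4.05990064e+01, -2.92625087e+01, -1.73658286e-04,
        5.92031720e-03, -3.19161423e-06]), 'eef_pos': array([ 0.16227317, -0.6545256 ,  0.22993411]), 'tcp_rot': array([ 9.92638112e-01,  1.21112263e-01,  3.26686393e-05, -1.18216982e-03]), 'contact_force': array([ 0.19763169,  0.32471676, -0.55528408]), 'wrist_torque': array([ 0.0162641 ,  0.00284955, -0.08275507]), 'finger_force': 0.0, 'opening': 0.9993528137109544}
scene [[-0.549 -0.39   0.739 -0.415]
 [-0.836  0.244 -0.492  0.841]
 [ 0.012 -0.888 -0.46   0.664]
 [ 0.     0.     0.     1.   ]] [[426.00171141   0.         277.75256998]
 [  0.         426.00171141 208.83179295]
 [  0.           0.           1.        ]] -0.12784296782298932
fence 0.69 [259. 232.] [[0.514  0.2865 0.0273]]
back_stop 0.7 [256. 231.] [[0.5247 0.2914 0.0259]]
jaw_board 0.86 [262. 226.] [[0.5407 0.2623 0.0263]]
lug_face 0.65 [259. 226.] [[0.5516 0.2649 0.0236]]
lug_face 0.28 [240. 241.] [[0.4725 0.3719 0.0446]]
blank 0.74 [263. 225.] [[0.5387 0.2593 0.0292]]
blank 0.67 [240. 241.] [[0.4698 0.3752 0.0468]]
wrist [[ 0.24  -0.928 -0.284  0.235]
 [-0.971 -0.23  -0.069 -0.638]
 [-0.001  0.292 -0.956  0.373]
 [ 0.     0.     0.     1.   ]] [[373.69406028   0.         272.28343325]
 [  0.         373.69406028 207.97582344]
 [  0.           0.           1.        ]] 0.01029099534905541
```

View pics/scene0.png

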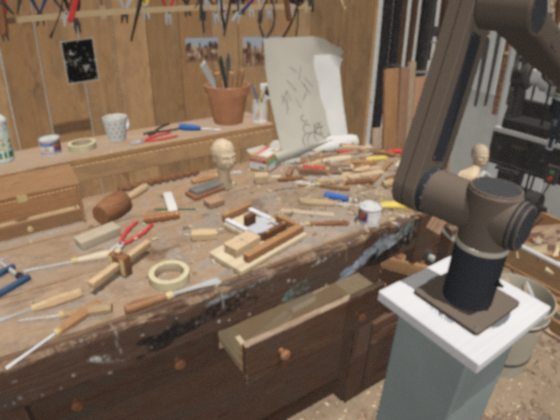

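Run:
```python
from h import *
n="side"
p,d,C,K,k1=cam(n); cv2.imwrite(f"pics/{n}0.png",p[:,:,::-1]); np.savez(f"pics/{n}0.npz",p=p,d=d,C=C,K=K,k1=k1)
print(C.round(3))
for q in ["jaw_board","lug_face","blank","stop_pin"]:
        for a in ctrl.find_in(n,q)[:2]: print(q,round(a['score'],2),np.round(a['uv']),bydepth([a['uv']],d,C,K,k1).round(4))
```

```text
[[ 0.982 -0.109  0.154  0.394]
 [-0.187 -0.46   0.868 -0.903]
 [-0.024 -0.881 -0.472  0.668]
 [ 0.     0.     0.     1.   ]]
jaw_board 0.62 [259. 219.] [[0.5384 0.2622 0.03  ]]
jaw_board 0.58 [312. 291.] [[ 0.6052 -0.0874  0.0234]]
lug_face 0.6 [260. 219.] [[0.5411 0.2629 0.0299]]
blank 0.72 [236. 202.] [[0.4837 0.3538 0.0477]]
```

The scene view shows the jig at about (255,235): the blank at (240,241), the fence along (275,240) and the jaw at (262,222). I'll move the wrist camera above it.

Emit:
carry_out(deltas=[0.057,-0.021,-0.01,0,0,0,0.113,-0.042,-0.02,0,0,0,0.17,-0.063,-0.03,0,0,0,0.227,-0.084,-0.04,0,0,0,0.283,-0.105,-0.05,0,0,0], grip=0)

```text
time: 1.42
eef_pos: [0.4132, -0.4839, 0.2819]
tcp_rot: [0.993, 0.121, 0.0, 0.0]
contact_force: [0.1, -0.7, -0.8]
opening: 0.004
finger_force: 0.0
```

Emit:
carry_out(deltas=[0.039,-0.047,-0.002,0,0,0,0.079,-0.094,-0.004,0,0,0,0.118,-0.141,-0.006,0,0,0,0.158,-0.188,-0.008,0,0,0,0.197,-0.235,-0.01,0,0,0])

```text
time: 2.05
eef_pos: [0.5472, -0.2078, 0.2917]
tcp_rot: [0.993, 0.121, 0.0, 0.0]
contact_force: [0.3, -0.6, 0.3]
opening: 0.0
finger_force: 0.0
```

Emit:
carry_out(deltas=[0.013,-0.06,0,0,0,0,0.027,-0.12,0,0,0,0,0.04,-0.18,0,0,0,0,0.053,-0.24,0,0,0,0,0.067,-0.3,0,0,0,0])

```text
time: 2.68
eef_pos: [0.5391, 0.0995, 0.2917]
tcp_rot: [0.993, 0.121, 0.001, 0.0]
contact_force: [1.2, -0.1, -0.6]
opening: 0.004
finger_force: 0.0
```

Emit:
carry_out(deltas=[-0.003,-0.06,0,0,0,0,-0.006,-0.12,0,0,0,0,-0.009,-0.18,0,0,0,0,-0.009,-0.18,0,0,0,0])

```text
time: 3.18
eef_pos: [0.4857, 0.2735, 0.2915]
tcp_rot: [0.992, 0.124, 0.0, -0.0]
contact_force: [-0.0, -1.3, -0.3]
opening: -0.003
finger_force: 0.0
```

Run:
```python
from h import *
print(ctrl.get_state()['eef_pos'],ctrl.get_state()['dq'].round(3))
n="wrist"
p,d,C,K,k1=cam(n); cv2.imwrite(f"pics/{n}1.png",p[:,:,::-1]); np.savez(f"pics/{n}1.npz",p=p,d=d,C=C,K=K,k1=k1)
for q in ["jaw_board","lug_face","blank","back_stop","fence"]:
        for a in ctrl.find_in(n,q)[:2]: print(q,round(a['score'],2),np.round(a['uv']),bydepth([a['uv']],d,C,K,k1).round(4))
```

```text
[0.48574914 0.27345338 0.2915323 ] [-0.073 -0.004  0.006 -0.039 -0.001 -0.028]
jaw_board 0.62 [294. 119.] [[0.5389 0.2622 0.0276]]
lug_face 0.56 [295. 122.] [[0.5353 0.2609 0.028 ]]
blank 0.88 [188. 149.] [[0.4837 0.3616 0.0475]]
back_stop 0.83 [285. 117.] [[0.5384 0.2724 0.027 ]]
back_stop 0.18 [174.  15.] [[0.6056 0.4035 0.025 ]]
fence 0.64 [282. 122.] [[0.5321 0.2739 0.0264]]
fence 0.37 [532. 279.] [[ 0.4366 -0.0381  0.0561]]
```

View pics/wrist1.png

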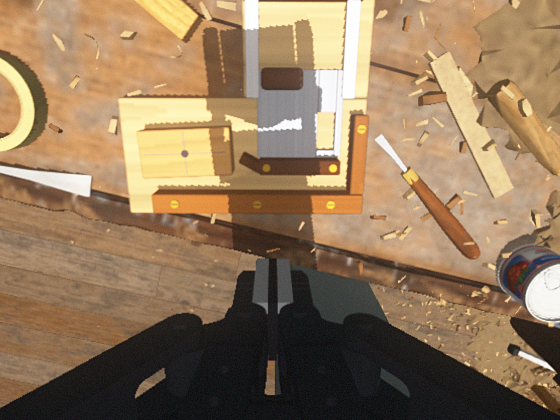

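The wrist view shows the fence along (150–362, 203), back stop at (358,155), jaw board at (290,167), lug at (281,78) and the blank at (184,153). Next I'll fit the jig pose and the blank from the depth.

```bash
cat > fit.py <<'E'
from h import *
from scipy.optimize import minimize
def cloud(p,d,C,K,k1):
    v,u=np.mgrid[0:420:2,0:560:2]; uv=np.c_[u.ravel(),v.ravel()]
    P=bydepth(uv,d,C,K,k1); return P[d[uv[:,1],uv[:,0]]>0]
def model(q,j):
    x,y=q.T; z=np.full(len(x),np.nan)
    def box(a,b,c,e,h): z[(x>a)&(x<b)&(y>c)&(y<e)]=h
    box(-300,68,-80,270,0); box(-250,18,-30,100,.018*1000); box(-115,18,100,208,18)
    box(-250,18,0,100,np.nan);box(-140,18,100,208,np.nan)
    box(-250,-225,-30,100,18); box(-225,-218,0,100,18)
    box(-215,15,-22,0,43); box(0,15,0,84,43); box(-98,-12,22+j,38+j,46); box(-95,-55,108+j,128+j,63)
    return z
def jq(P,t):
    c,s=np.cos(t[2]),np.sin(t[2]); return (P[:,:2]-t[:2])@np.array([[c,-s],[s,c]])*1000
def cost(t,P,j):
    z=model(jq(P,t),j); ok=~np.isnan(z); e=np.minimum(np.abs(P[ok,2]*1000-z[ok]),10)
    return e.sum()-6*ok.sum()
def fitjig(P,j=0,t0=(.47,.21,-1.57)):
    best=None
    for s in [.03,.02,.01,.005]:
      for da in [-.1,0,.1]:
        t=np.array(t0)+[0,0,da*s/.03]; sim=np.vstack([t,t+[s,0,0],t+[0,s,0],t+[0,0,s*5]])
        r=minimize(cost,t,args=(P,j),method='Nelder-Mead',options=dict(initial_simplex=sim,xatol=1e-5,maxiter=600))
        if best is None or r.fun<best.fun: best=r
      t0=best.x
    return best
def blank(P,t):
    q=jq(P,t); z=P[:,2]*1000
    m=(z>42)&(z<54)&(q[:,1]>3)&(q[:,1]<95)&(q[:,0]>-270)&(q[:,0]<-2)
    m&=~((q[:,0]>-122)&(q[:,1]>50))
    q=q[m]; r=cv2.minAreaRect(q.astype(np.float32)); return r,np.median(q,axis=0),np.median(z[m])
E
python3 - <<'E'
from fit import *
a=np.load("pics/wrist1.npz"); P=cloud(a['p'],a['d'],a['C'],a['K'],float(a['k1']))
P=P[(abs(P[:,0]-.55)<.25)&(abs(P[:,1]-.3)<.25)&(P[:,2]<.1)&(P[:,0]>.4)]
r=fitjig(P); t=r.x; print(t,r.fun)
q=jq(P,t); z=P[:,2]*1000
def st(n,m): print(n,m.sum(),q[m].min(0).round(1),q[m].max(0).round(1),np.percentile(q[m],[3,97],axis=0).round(1).tolist(),np.median(z[m]).round(1))
st('fence',(abs(z-43)<4)&(q[:,1]<3)&(q[:,1]>-30)&(q[:,0]<25))
st('stop',(abs(z-43)<4)&(q[:,0]>-5)&(q[:,0]<25)&(q[:,1]>10)&(q[:,1]<100))
st('lug',(z>55)&(z<70)&(abs(q[:,0]+75)<40)&(abs(q[:,1]-118)<40))
st('jaw',(abs(z-46)<4)&(abs(q[:,0]+60)<55)&(abs(q[:,1]-30)<14))
print(blank(P,t))
E
```

```text
[ 0.47710025  0.18475251 -1.3253335 ] -41537.62179404279
fence 1049 [-214.8  -21.2] [14.4  2.9] [[-207.5, -20.5], [7.2, 0.1]] 42.6
stop 254 [-0.7 11.4] [14.8 82.7] [[-0.4, 13.6], [13.8, 81.4]] 42.5
lug 229 [-95.3 109.1] [-55.5 127.1] [[-93.7, 109.2], [-57.4, 127.0]] 62.2
jaw 363 [-115.    22.6] [-13.8  41.9] [[-110.9, 22.8], [-16.4, 38.0]] 45.6
(((-118.02562713623047, 46.3238410949707), (207.6748504638672, 49.569854736328125), 0.8466418385505676), array([-158.29517604,   37.94600707]), np.float64(47.415055589083735))
```

```bash
cat >> fit.py <<'E'
T=np.array([0.4771,0.18475,-1.3253])
def tcp():
    s=ctrl.get_state(); m=R.from_quat(s['tcp_rot']).as_matrix()
    return jq(np.array([s['eef_pos']]),T)[0].round(1), round(s['eef_pos'][2]*1000,1), 'tool y vs jig x (rad)',round(np.arctan2(m[1,1],m[0,1])-T[2],4),'tilt',m[:2,2].round(4),s['contact_force'].round(1),round(s['time'],2)
E
python3 - <<'E'
from fit import *
print(tcp())
a=np.load("pics/wrist1.npz"); P=cloud(a['p'],a['d'],a['C'],a['K'],float(a['k1']))
P=P[(abs(P[:,0]-.55)<.25)&(abs(P[:,1]-.3)<.25)&(P[:,2]<.1)&(P[:,0]>.4)]
q=jq(P,T); print(blank(P[q[:,0]<-105+0*q[:,1]][:],T)); print(blank(P[q[:,0]<-120],T))
E
```

```text
(array([-78.9,  31. ]), np.float64(291.3), 'tool y vs jig x (rad)', np.float64(-0.0049), 'tilt', array([-0.    , -0.0002]), array([ 0.3, -0.1,  0.1]), 3.48)
(((-164.11508178710938, 45.81654357910156), (114.29198455810547, 49.65852737426758), 2.410133123397827), array([-172.52538543,   46.01273222]), np.float64(47.72582867729852))
(((-174.17662048339844, 45.39305877685547), (94.15109252929688, 49.65852737426758), 2.410132646560669), array([-173.87820633,   46.18258297]), np.float64(47.74464358654912))
```

Emit:
carry_out(deltas=[0.042,0.004,0.05,0,0,-0.005,0.042,0.004,0.11,0,0,-0.005,0.042,0.004,0.17,0,0,-0.005,0.042,0.004,0.22,0,0,-0.005,0.042,0.004,0.253,0,0,-0.005])

```text
time: 4.1
eef_pos: [0.5283, 0.2744, 0.0352]
tcp_rot: [0.992, 0.122, -0.002, 0.0]
contact_force: [-0.3, -0.4, 0.1]
opening: 0.003
finger_force: 0.0
```

Run:
```python
from fit import *
print(tcp())
```

```text
(array([-74.5,  71.4]), np.float64(35.2), 'tool y vs jig x (rad)', np.float64(-0.0001), 'tilt', array([-0.0036, -0.0012]), array([-0.3, -0.4,  0.1]), 4.1)
```

Emit:
carry_out(deltas=[0.015,0,0,0,0,0,0.03,0,0,0,0,0,0.045,0,0,0,0,0,0.06,0,0,0,0,0,0.072,0,0,0,0,0])

```text
time: 4.72
eef_pos: [0.5978, 0.2927, 0.0392]
tcp_rot: [0.992, 0.124, -0.004, 0.001]
contact_force: [-9.3, -5.2, 1.2]
opening: -0.002
finger_force: 5.1
```

Run:
```python
from fit import *
print(tcp())
n="scene"
p,d,C,K,k1=cam(n)
w,dw,C2,K2,k2=cam("wrist"); cv2.imwrite("pics/push.png",np.vstack([cv2.resize(p[180:290,180:340],(480,330)),cv2.resize(w,(480,270)) if 0 else w[:260,40:520]])[:,:,::-1])
print(tcp())
```

```text
(array([-75.4, 143.3]), np.float64(39.2), 'tool y vs jig x (rad)', np.float64(0.0023), 'tilt', array([-0.0076, -0.0037]), array([-9.3, -5.2,  1.2]), 4.72)
(array([-75.4, 144.1]), np.float64(39.2), 'tool y vs jig x (rad)', np.float64(0.002), 'tilt', array([-0.0058, -0.0029]), array([-7.7, -4.6, -0.1]), 4.83)
```

View pics/push.png

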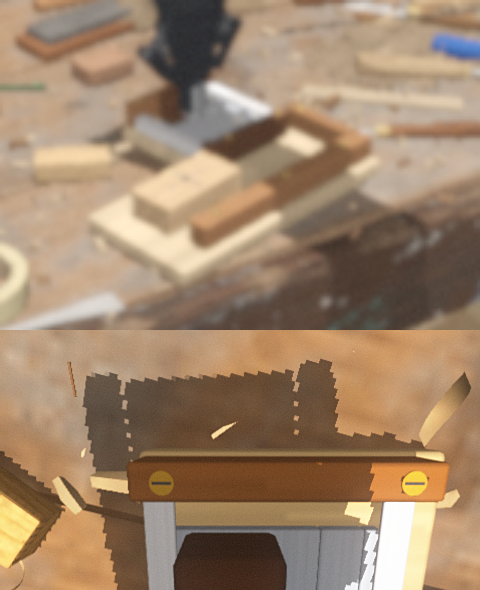

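The slide moves with the lug and the force fits about 47–50 mm. I'll push a little more, then ease back.

Emit:
carry_out(deltas=[0.003,0,0,0,0,0,0.006,0,0,0,0,0,0.006,0,0,0,0,0])

```text
time: 5.2
eef_pos: [0.6034, 0.2941, 0.0392]
tcp_rot: [0.992, 0.124, -0.004, 0.001]
contact_force: [-9.0, -5.0, 0.4]
opening: -0.0
finger_force: 4.6
```

Run:
```python
from fit import *
print(tcp())
P=cloud(*cam("wrist")); q=jq(P,T); z=P[:,2]*1000
m=(z>56)&(z<70)&(abs(q[:,0]+75)<30)&(q[:,1]>150)&(q[:,1]<200); print(m.sum(),np.percentile(q[m],[0,2,98,100],axis=0).round(1))
print(tcp())
```

```text
(array([-75.3, 149.1]), np.float64(39.2), 'tool y vs jig x (rad)', np.float64(0.0023), 'tilt', array([-0.0069, -0.0035]), array([-9. , -5. ,  0.4]), 5.2)
1840 [[-95.2 154.9]
 [-93.6 155.5]
 [-57.  179.9]
 [-55.2 180.3]]
(array([-75.4, 149.1]), np.float64(39.2), 'tool y vs jig x (rad)', np.float64(0.0022), 'tilt', array([-0.0069, -0.0035]), array([-8.2, -4.6,  0.7]), 5.25)
```

Emit:
carry_out(deltas=[-0.005,0,0,0,0,0,-0.01,0,0,0,0,0,-0.015,0,0,0,0,0,-0.02,0,0,0,0,0,-0.025,0,0,0,0,0])

```text
time: 5.88
eef_pos: [0.5832, 0.2899, 0.0411]
tcp_rot: [0.992, 0.123, 0.003, -0.001]
contact_force: [-0.1, 1.1, 0.7]
opening: 0.003
finger_force: 0.0
```

Emit:
carry_out(deltas=[-0.008,0,0,0,0,0,-0.016,0,0,0,0,0,-0.016,0,0,0,0,0,-0.016,0,0,0,0,0])

```text
time: 6.38
eef_pos: [0.5651, 0.2855, 0.0385]
tcp_rot: [0.992, 0.124, 0.0, -0.0]
contact_force: [-0.1, 0.3, -0.2]
opening: 0.003
finger_force: 0.0
```

Run:
```python
from fit import *
print(tcp())
w=cam("wrist"); P=cloud(*w); q=jq(P,T); z=P[:,2]*1000; cv2.imwrite("pics/w2.png",w[0][:,:,::-1])
m=(z>56)&(z<70)&(abs(q[:,0]+75)<30)&(q[:,1]>115)&(q[:,1]<190); print(m.sum(),np.percentile(q[m],[0,2,98,100],axis=0).round(1))
print(tcp())
```

```text
(array([-76.3, 109.9]), np.float64(38.5), 'tool y vs jig x (rad)', np.float64(0.0024), 'tilt', array([0.0004, 0.0001]), array([-0.1,  0.3, -0.2]), 6.38)
2086 [[-95.2 115.3]
 [-93.6 116. ]
 [-57.  163.5]
 [-55.3 163.9]]
(array([-76.3, 110. ]), np.float64(38.4), 'tool y vs jig x (rad)', np.float64(0.0024), 'tilt', array([0.0005, 0.0001]), array([ 0.4, -0.7, -0.3]), 6.42)
```

View pics/w2.png

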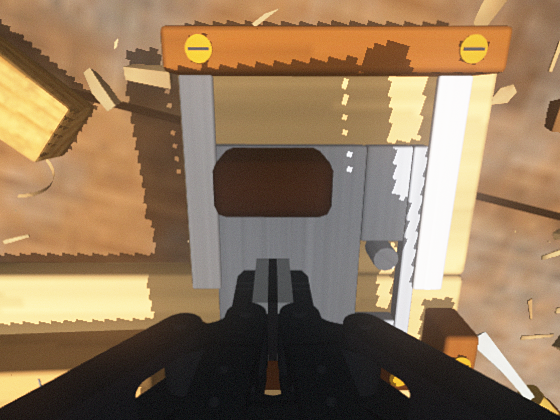

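The jaw is at 35.9 mm and the pin is visibly up at (382,255). Next: lift, then go to the +y side of the blank.

Emit:
carry_out(deltas=[0,0,-0.03,0,0,0,0,0,-0.06,0,0,0,-0.011,-0.049,-0.06,0,0,0,-0.02,-0.098,-0.06,0,0,0,-0.02,-0.098,-0.05,0,0,0])

```text
time: 7.05
eef_pos: [0.5209, 0.3785, 0.0893]
tcp_rot: [0.992, 0.126, 0.001, -0.001]
contact_force: [-0.5, -0.6, -0.5]
opening: -0.001
finger_force: 0.0
```

Run:
```python
from fit import *
w=cam("wrist"); P=cloud(*w); q=jq(P,T); z=P[:,2]*1000; print(tcp())
a=np.load("pics/wrist1.npz"); P0=cloud(a['p'],a['d'],a['C'],a['K'],float(a['k1'])); q0=jq(P0,T); z0=P0[:,2]*1000
for q,z in((q0,z0),(q,z)):
    m=(abs(z-25)<4)&(q[:,0]<-122)&(q[:,1]>103)&(q[:,1]<240)&(q[:,0]>-280)
    print('offcut',m.sum(),np.percentile(q[m],[2,98],axis=0).round(1) if m.any() else '')
```

```text
(array([-175.3,   88.6]), np.float64(86.8), 'tool y vs jig x (rad)', np.float64(0.0051), 'tilt', array([-0.0011, -0.0009]), array([-0.5, -0.7, -1.1]), 7.1)
offcut 351 [[-215.2  160.1]
 [-163.2  190.8]]
offcut 1963 [[-228.2  161.6]
 [-164.6  207.2]]
```

Emit:
carry_out(deltas=[0,0,0.03,0,0,0.004,0,0,0.057,0,0,0.004,0,0,0.057,0,0,0.004])

```text
time: 7.48
eef_pos: [0.52, 0.3732, 0.028]
tcp_rot: [0.993, 0.121, -0.003, 0.001]
contact_force: [-0.4, -0.6, -0.5]
opening: 0.002
finger_force: 0.0
```

Emit:
carry_out(deltas=[-0.006,0,0,0,0,0,-0.012,0,0,0,0,0,-0.018,0,0,0,0,0,-0.023,0,0,0,0,0,-0.026,0,0,0,0,0])

```text
time: 8.1
eef_pos: [0.4961, 0.3693, 0.0317]
tcp_rot: [0.993, 0.122, 0.0, -0.0]
contact_force: [1.3, 0.9, 0.8]
opening: 0.004
finger_force: 0.3
```

Run:
```python
from fit import *
print(tcp())
p,d,C,K,k1=cam("side"); print(tcp())
P=cloud(p,d,C,K,k1); q=jq(P,T); z=P[:,2]*1000
m=(abs(z-47.5)<4)&(q[:,0]<-122)&(q[:,1]>1.5)&(q[:,1]<80)&(q[:,0]>-260)
print(m.sum(),cv2.minAreaRect(q[m].astype(np.float32)),np.percentile(q[m],[2,98],axis=0).round(1))
```

```text
(array([-174.4,   63.3]), np.float64(31.7), 'tool y vs jig x (rad)', np.float64(-0.0015), 'tilt', array([0.0007, 0.0004]), array([1.3, 0.9, 0.8]), 8.1)
(array([-174.4,   63. ]), np.float64(31.6), 'tool y vs jig x (rad)', np.float64(-0.0014), 'tilt', array([0.    , 0.0001]), array([-0.3, -0. , -0.5]), 8.15)
65 ((-179.41355895996094, 38.03568649291992), (102.55731201171875, 70.63195037841797), 1.0174683332443237) [[-219.7    3.1]
 [-129.4   63.8]]
```

Emit:
carry_out(deltas=[-0.001,0,0,0,0,0,-0.002,0,0,0,0,0,-0.003,0,0,0,0,0,-0.003,0,0,0,0,0])

```text
time: 8.65
eef_pos: [0.4942, 0.3688, 0.0315]
tcp_rot: [0.993, 0.122, 0.001, -0.0]
contact_force: [2.5, 0.5, -0.6]
opening: -0.0
finger_force: 1.5
```

Emit:
carry_out(deltas=[0.008,0,0,0,0,0,0.016,0,0,0,0,0,0.016,0,-0.05,0,0,0,0,-0.038,-0.07,0,0,0,-0.034,-0.076,-0.07,0,0,0])

```text
time: 9.28
eef_pos: [0.4444, 0.4358, 0.1046]
tcp_rot: [0.993, 0.12, 0.003, -0.001]
contact_force: [0.3, -0.1, -0.6]
opening: 0.001
finger_force: 0.0
```

Run:
```python
from fit import *
w=cam("wrist"); print(tcp())
P=cloud(*w); q=jq(P,T); z=P[:,2]*1000;cv2.imwrite("pics/w3.png",w[0][:,:,::-1])
m=(abs(z-48)<3)&(q[:,0]<-122)&(q[:,1]>4)&(q[:,1]<80)&(q[:,0]>-260)
print(m.sum(),cv2.minAreaRect(q[m].astype(np.float32)),np.percentile(q[m],[1,99],axis=0).round(1))
```

```text
(array([-255.3,   22.9]), np.float64(102.4), 'tool y vs jig x (rad)', np.float64(0.0003), 'tilt', array([-0.0028,  0.0025]), array([-4.3,  2. , -1. ]), 9.32)
3225 ((-176.08648681640625, 27.225032806396484), (46.3062629699707, 95.10549926757812), 89.98469543457031) [[-222.7    4.5]
 [-130.6   50.1]]
```

View pics/w3.png

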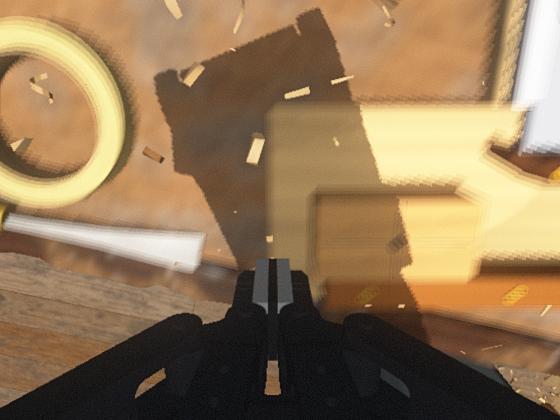

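The blank is flush on the fence (x −224 to −128, y up to 50, angle 0), and the way down beside its left end is clear.

Emit:
carry_out(deltas=[0,0,0.0,0,0,0,0,0,0.035,0,0,0,0,0,0.07,0,0,0,0,0,0.07,0,0,0])

```text
time: 9.82
eef_pos: [0.4406, 0.4315, 0.0275]
tcp_rot: [0.993, 0.121, -0.004, 0.002]
contact_force: [-0.5, 0.0, -0.1]
opening: 0.001
finger_force: 0.0
```

Run:
```python
from fit import *
print(tcp())
```

```text
(array([-248.2,   24.6]), np.float64(27.5), 'tool y vs jig x (rad)', np.float64(-0.0031), 'tilt', array([-0.0067, -0.005 ]), array([-0.5,  0. , -0.1]), 9.82)
```

Emit:
carry_out(deltas=[0,0.012,0,0,0,0,0,0.024,0,0,0,0,0,0.036,0,0,0,0,0,0.048,0,0,0,0,0,0.06,0,0,0,0])

```text
time: 10.45
eef_pos: [0.4571, 0.3751, 0.0319]
tcp_rot: [0.993, 0.121, 0.0, -0.0]
contact_force: [-0.2, 1.2, 0.4]
opening: 0.002
finger_force: 0.4
```

Run:
```python
from fit import *
print(tcp())
w=cam("wrist"); print(tcp())
P=cloud(*w); q=jq(P,T); z=P[:,2]*1000
m=(abs(z-48)<3)&(q[:,1]>4)&(q[:,1]<57)&(q[:,0]>-190)&(q[:,0]<-3)
print(m.sum(),cv2.minAreaRect(q[m].astype(np.float32)),np.percentile(q[m],[1,99],axis=0).round(1))
```

```text
(array([-189.5,   26.9]), np.float64(31.9), 'tool y vs jig x (rad)', np.float64(-0.0019), 'tilt', array([0.0009, 0.0006]), array([-0.2,  1.2,  0.4]), 10.45)
(array([-188.3,   26.6]), np.float64(31.5), 'tool y vs jig x (rad)', np.float64(-0.0024), 'tilt', array([ 0.    , -0.0009]), array([-0.4, -0.1,  0. ]), 10.5)
6018 ((-134.49227905273438, 27.243606567382812), (46.06792449951172, 109.81098937988281), 89.6647720336914) [[-176.6    5.1]
 [ -82.3   49.8]]
```

Emit:
carry_out(deltas=[0,0.014,0,0,0,0,0,0.028,0,0,0,0,0,0.042,0,0,0,0,0,0.056,0,0,0,0,0,0.068,0,0,0,0])

```text
time: 11.12
eef_pos: [0.4732, 0.3088, 0.0313]
tcp_rot: [0.993, 0.121, -0.0, 0.0]
contact_force: [0.2, 0.3, 0.3]
opening: 0.001
finger_force: 0.4
```

Emit:
carry_out(deltas=[0,0.004,0,0,0,0,0,0.008,0,0,0,0,0,0.012,0,0,0,0,0,0.014,0,0,0,0,0,0.014,0,0,0,0])

```text
time: 11.75
eef_pos: [0.476, 0.2978, 0.0315]
tcp_rot: [0.993, 0.121, 0.0, -0.002]
contact_force: [-0.5, 4.7, -0.7]
opening: -0.004
finger_force: 2.9
```

Run:
```python
from fit import *
print(tcp())
```

```text
(array([-109.9,   26.4]), np.float64(31.5), 'tool y vs jig x (rad)', np.float64(-0.0026), 'tilt', array([-0.0003,  0.0031]), array([-0.5,  4.7, -0.7]), 11.75)
```

Emit:
carry_out(deltas=[0,-0.015,0,0,0,0,0,-0.03,0,0,0,0,0,-0.03,-0.06,0,0,0,0,-0.03,-0.12,0,0,0,0,-0.03,-0.12,0,0,0])

```text
time: 12.38
eef_pos: [0.4726, 0.328, 0.1582]
tcp_rot: [0.992, 0.122, 0.006, -0.002]
contact_force: [0.2, 0.4, -0.5]
opening: -0.0
finger_force: 0.0
```

Emit:
carry_out(deltas=[-0.03,0.01,-0.04,0,0,0,-0.06,0.04,-0.06,0,0,0,-0.06,0.04,-0.06,0,0,0,-0.06,0.04,-0.06,0,0,0])

```text
time: 12.88
eef_pos: [0.4202, 0.2723, 0.2104]
tcp_rot: [0.993, 0.122, -0.001, 0.0]
contact_force: [-0.1, 0.7, -0.5]
opening: -0.002
finger_force: 0.0
```

Run:
```python
from fit import *
print(tcp())
w=cam("wrist"); P=cloud(*w); cv2.imwrite("pics/w4.png",w[0][:,:,::-1])
Pn=P[(abs(P[:,0]-.55)<.25)&(abs(P[:,1]-.3)<.25)&(P[:,2]<.1)&(P[:,0]>.4)]
q=jq(P,T); z=P[:,2]*1000
def st(n,m): print(n,m.sum(),np.percentile(q[m],[1,99],axis=0).round(1).tolist(),np.median(z[m]).round(1))
m=(abs(z-48)<3)&(q[:,1]>4)&(q[:,1]<55)&(q[:,0]>-150)&(q[:,0]<-3); st('blank',m); print(cv2.minAreaRect(q[m].astype(np.float32)))
st('stop',(abs(z-43)<3)&(q[:,0]>-6)&(q[:,0]<25)&(q[:,1]>10)&(q[:,1]<100))
st('fence',(abs(z-43)<4)&(q[:,1]<3)&(q[:,1]>-30)&(q[:,0]<25))
st('lug',(z>56)&(z<70)&(abs(q[:,0]+75)<40)&(abs(q[:,1]-150)<40))
```

```text
(array([-98.8, -33.9]), np.float64(210.4), 'tool y vs jig x (rad)', np.float64(-0.0016), 'tilt', array([-0.001 , -0.0003]), array([-0.1,  0.7, -0.5]), 12.88)
blank 1780 [[-94.9, 4.1], [-3.6, 49.9]] 47.6
((-48.95723342895508, 27.01394271850586), (46.00367736816406, 91.89225006103516), 89.95038604736328)
stop 443 [[-0.7, 11.4], [13.9, 82.8]] 42.6
fence 1829 [[-212.3, -21.8], [11.1, 1.6]] 42.6Traceback (most recent call last):
  File "<stdin>", line 10, in <module>
  File "<stdin>", line 6, in st
    return _quantile_unchecked(
        a, q, axis, out, overwrite_input, method, keepdims, weights)
    return _ureduce(a,
                    func=_quantile_ureduce_func,
    ...<5 lines>...
                    overwrite_input=overwrite_input,
                    method=method)
    r = func(a, **kwargs)
    result = _quantile(arr,
                       quantiles=q,
    ...<2 lines>...
                       out=out,
                       weights=wgt)
    slices_having_nans = np.isnan(arr[-1, ...])
                                  ~~~^^^^^^^^^
IndexError: index -1 is out of bounds for axis 0 with size 0
```

View pics/w4.png

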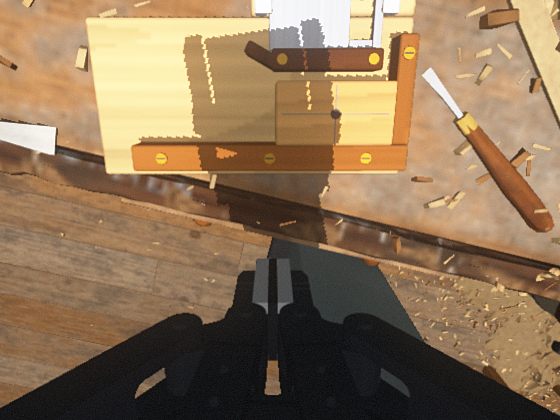

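The blank (275–393, 80–145) sits against the back stop with its free end at about x = −95 mm. The jaw board at y≈59 px is still open with a small gap, and the arm is clear. I'll hand it in.

```bash
python3 -c "
from plant import ctrl
print(ctrl.get_state()['dq'].round(3)); print(ctrl.sign_off())"
```

```text
[ 0.002  0.014 -0.005 -0.001  0.003 -0.003]
the job is handed in; nothing more can be done
None
```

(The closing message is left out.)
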